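# Slide the pull-out bins back into their own bays under the sink

### The arm

A 6-joint arm with a two-finger parallel gripper is mounted at the origin on the work surface. World frame = base frame: x ahead of the robot, y to its left, z up, the work surface at z = 0. Lengths are in mm, angles in rad, forces in N, time in s.
With the tool pointing down it reaches from about 275 to 1000 mm from the base axis. Payload 8.4 kg.
Tool frame: the origin (TCP) lies midway between the tips of the shut fingers; the grasp point (between the pads) lies 19 mm behind it; z points along the fingers, y is the line along which they close (so a half turn about z gives the same grasp; the last joint's range is limited). The gripper opens to 85 mm and grips with 20 to 120 N. Pads are 22 mm wide; open, the fingers measure 114 mm over their backs; the gripper's body (76 mm by 85 mm) begins 54 mm behind the grasp point. The pads swing forward as they close: fully open they stand 13 mm farther back than shut.
Start: joints at [-1.149, 0.353, 1.633, -0, 1.155, -0.002], TCP at [257.016, -569.711, 231.281] pointing down, gripper open.
Joint ranges: [-2.63, 2.63], [-0.92, 2.1], [0.06, 2.66], [-1.3, 4.44], [0, 2.69], [-3.02, 3.02]. Speed limits (rad/s): [2.22, 2.22, 2.79, 3.14, 3.14, 3.14].

### API

Orientations are given as [roll, pitch, yaw] about the fixed x, y, z axes, in that order (R = Rz(yaw) Ry(pitch) Rx(roll)).
In Python, from rig import r, cams gives the robot as it stands. The module is installed in compiled form; this text tells all that it offers.
- The arm moves only by the tool send_rows, never from a script. Its argument "targets" is one flat list of numbers, 7 for each row, row after row: the shift along the tool's x, y, z in m, then the turn, a rotation vector about the tool's x, y, z in rad, then the opening, from -1 (shut) to 1 (fully open). In form: [tx, ty, tz, wx, wy, wz, fingers, tx, ty, tz, wx, wy, wz, fingers, ...]. A call has 1 to 12 rows; each row is the pose to reach, as a shift and turn from the pose commanded when the call began, along the tool's axes at that moment; what a row does not reach only later rows make up. A row lasts 1/12 s, in which the tool goes at most 41.7 mm and 7.16 degrees, less where a joint would pass 70% of its speed; a pose out of reach is approached as far as the arm can. A call with a gripper value outside its range is refused whole. The fingers move at their own pace and stop on an object; "grip_force" is the grip in N (left out, the last holds). Time passes only in rows, so rows that repeat a pose let the fingers close. It gives the time, the measured TCP pose, the force, the opening and the grip force at its end, in the units of the state.
- r.sense(): the state, without advancing time (a new reading comes with each control period).
- cams.grab_frame(name): name is "scene" or "top"; returns a dict with "color" (420x560x3 uint8, blue, green, red), "fx", "fy", "cx", "cy" (pixels), "xyz" and "attitude" of the camera in the world. Camera axes: x right, y down, z forward; pixel columns grow to the right and rows downward; lengths in mm; the calibration is good to about 2 mm. A picture is of the moment at which its call begins. There is no depth.
- r.sign_off(): hands the job in; it is judged then, once.
The state is a dict: "clock": time; "qpos": joint angles; "qvel": joint speeds; "joint_efforts": joint torques, N m; "eef_pos": TCP position; "tcp_rot": TCP orientation; "contact_force": force on the tool from outside, world axes, zero at the start; "wrist_torque": the same for the moment, N m; "opening": opening from 0.0 (shut) to 1.0 (fully open); "grasp_force": force on a finger pad.
Only numpy, scipy, OpenCV 4.12 (cv2) and the standard library are available. Lean on these libraries where they do the work, as an engineer would, in place of code of your own. Each camera call takes 0.05 s, during which the arm holds its last target. There are 200 camera calls.

### The job

Two pull-out bins have been left out on the floor of the sink cupboard: slide each one back into its own bay, the wire riser that it fits and whose label shows what it holds, fully home to the back stop with its handle facing out. Keep the bins down on the floor and upright all the way, do not lift them, and leave the bin that is already home, the spray bottle, the jar and the can where they stand.

Things in the scene. Friction and masses are not known exactly. Their poses are not given: they have to be found in the camera images.
- bin_narrow: White plastic pull-out bin, open on top, holding two oblong bars of soap (each 80 x 36 mm, tops 23 mm above the floor), fixed in it. Outside 100 mm deep (its x) x 100 wide (y) x 65 high, walls 3 mm, about 0.4 kg, friction on the floor 0.5 to 0.7. Origin: centre of its underside. Front: its -x face, flat either side of the handle. Starts out on the open floor, left or right.
- bin_narrow_handle (a point): Middle of the U-shaped pull handle of bin_narrow, hanging at mid-width of its front: 60 mm in front of the bin's origin (its -x), 37 mm above its underside. The handle is 30 mm wide, 19 to 59 mm above the floor, and reaches 63 mm from the bin's origin.
- bin_mid: White plastic pull-out bin, open on top, holding nine small square dishwasher tablets (29 mm, tops 19 mm above the floor), fixed in it. Outside 100 mm deep (its x) x 112 wide (y) x 65 high, walls 3 mm, about 0.45 kg, friction on the floor 0.5 to 0.7. Origin: centre of its underside. Front: its -x face, flat either side of the handle. Starts in its own bay and stays there.
- bin_mid_handle (a point): Middle of the U-shaped pull handle of bin_mid, hanging at mid-width of its front: 60 mm in front of the bin's origin (its -x), 37 mm above its underside. The handle is 30 mm wide, 19 to 59 mm above the floor, and reaches 63 mm from the bin's origin.
- bin_wide: White plastic pull-out bin, open on top, holding four round pucks (diameter 46 mm, tops 21 mm above the floor), fixed in it. Outside 100 mm deep (its x) x 124 wide (y) x 65 high, walls 3 mm, about 0.5 kg, friction on the floor 0.5 to 0.7. Origin: centre of its underside. Front: its -x face, flat either side of the handle. Starts out on the open floor, left or right.
- bin_wide_handle (a point): Middle of the U-shaped pull handle of bin_wide, hanging at mid-width of its front: 60 mm in front of the bin's origin (its -x), 37 mm above its underside. The handle is 30 mm wide, 19 to 59 mm above the floor, and reaches 63 mm from the bin's origin.
- bay_narrow: Fixed chrome wire riser, 123 mm wide, 110 clear between its side wires, clear height 76, top 85 with its label card, which shows two long bars. Origin: on the floor, where its bin's origin lies when home. Mouth towards the robot (its -x): two 7 mm legs at x = -45 mm, just behind the home bin's front; its handle juts out. Back stop wire at x = +52 mm: a bin can go 2 mm past home. Flat floor.
- bay_mid: Fixed chrome wire riser, 135 mm wide, 122 clear between its side wires, clear height 76, top 85 with its label card, which shows six small squares. Origin: on the floor, where its bin's origin lies when home. Mouth towards the robot (its -x): two 7 mm legs at x = -45 mm, just behind the home bin's front; its handle juts out. Back stop wire at x = +52 mm: a bin can go 2 mm past home. Flat floor.
- bay_wide: Fixed chrome wire riser, 147 mm wide, 134 clear between its side wires, clear height 76, top 85 with its label card, which shows two discs. Origin: on the floor, where its bin's origin lies when home. Mouth towards the robot (its -x): two 7 mm legs at x = -45 mm, just behind the home bin's front; its handle juts out. Back stop wire at x = +52 mm: a bin can go 2 mm past home. Flat floor.
- spray: Bystander: grey spray bottle standing upright, body diameter 62 mm to 88 mm high, trigger head up to 175 mm high that reaches 46 mm from the axis towards the bottle's own -x (and 21 mm towards +x, 10 mm to the sides); about 0.5 kg. Origin: centre of its base.
- jar: Bystander: glass jar of tablets with a white lid, diameter 80 mm, 107 mm high, about 0.8 kg. Origin: centre of its base.
- can: Bystander: round cardboard can with steel rims, diameter 68 mm, 111 mm high (with its spout cap), about 0.55 kg. Origin: centre of its base.
There are look-alikes about, which are no part of the job. Leave any red look-alike of the bin_narrow alone.

How it is judged (in metres and radians):
At the end, for the whole second after the job is handed in: All three bins stand flat and at rest in their own bays, handle out towards the robot, within 7 mm of fully home in depth, within 9 mm of the bay's middle and within 0.1 rad of its direction (x of bin_narrow in the frame of bay_narrow between -0.007 and 0.007 m and y of bin_narrow in the frame of bay_narrow between -0.009 and 0.009 m and height (world z) of each of bin_narrow, bin_mid, bin_wide below 0.008 m and angle between each of bin_narrow, bin_mid, bin_wide's own z axis and vertical below 0.08 rad and angle between the x axis of bin_narrow and the x axis of bay_narrow, either way round below 0.1 rad and x of bin_narrow_handle in the frame of bay_narrow below -0.04 m and linear speed of each of bin_narrow, bin_mid, bin_wide below 0.01 m/s and x of bin_mid in the frame of bay_mid between -0.007 and 0.007 m and y of bin_mid in the frame of bay_mid between -0.009 and 0.009 m and angle between the x axis of bin_mid and the x axis of bay_mid, either way round below 0.1 rad and x of bin_mid_handle in the frame of bay_mid below -0.04 m and x of bin_wide in the frame of bay_wide between -0.007 and 0.007 m and y of bin_wide in the frame of bay_wide between -0.009 and 0.009 m and angle between the x axis of bin_wide and the x axis of bay_wide, either way round below 0.1 rad and x of bin_wide_handle in the frame of bay_wide below -0.04 m); the robot touches nothing.
It fails at once if a bin is lifted more than 25 mm off the floor (height (world z) of any of bin_narrow, bin_mid, bin_wide above 0.025 m).
It fails at once if a bin is tipped by more than 0.25 rad (angle between any of bin_narrow, bin_mid, bin_wide's own z axis and vertical above 0.25 rad).
It fails at once if the bin that is already home is shifted by more than 12 mm (distance of bin_mid from where it was at the start of the episode above 0.012 m).
It fails at once if the spray bottle, jar or can is shifted by more than 20 mm or tipped (distance of any of spray, jar, can from where it was at the start of the episode above 0.02 m or angle between any of spray, jar, can's own z axis and vertical above 0.2 rad).
It also fails if it takes over 72 s, if anything falls off the work surface, if the arm or the gripper's body presses on something with over 40 N, if the wrist force passes 120 N, or if a joint passes its speed limit or range.

## Working session

There is one attempt and no reset: what is moved stays moved. The work goes in short steps, Python scripts to look and compute and a tool call to move; the robot and the scene stay as the last step left them, time stands still between calls to the robot, and variables do not carry over. Pictures are saved under pics/ and viewed, at most 10 in all, crops included, and the job is handed in when it is done.

Besides the shell and the picture viewer there is one more tool, called after ">>>" in YAML: its name, and indented under it one key for each argument. send_rows: Moves the arm, as the interface text tells. Its arguments: {"type":"object","properties":{"targets":{"type":"array"},"grip_force":{"type":"number"}},"required":["targets"]}

```bash
mkdir -p pics; cat > h.py <<'E'
import numpy as np, cv2
from scipy.spatial.transform import Rotation as R
from rig import r, cams
def grab(n,save=None):
    f=cams.grab_frame(n)
    if save: cv2.imwrite('pics/'+save,f['color'])
    return f
E
python3 - <<'E'
from h import *
for n in ('top','scene'):
    f=grab(n,n+'0.png'); print(n,{k:f[k] for k in f if k!='color'})
print(r.sense())
E
```

```text
top {'fx': 382.3445131373082, 'fy': 382.3445131373082, 'cx': 278.36802792537117, 'cy': 207.85249800959042, 'xyz': array([393.93274889, -68.46360241, 982.42975124]), 'attitude': array([-3.001472  , -0.02804613, -1.55067754])}
scene {'fx': 400.4566892886122, 'fy': 400.4566892886122, 'cx': 282.77242725415505, 'cy': 203.9161069359954, 'xyz': array([833.51948798, 338.15572519, 851.67851132]), 'attitude': array([-2.53515879,  0.00691565,  2.45592681])}
{'clock': 0.1, 'qpos': array([-1.14940424e+00,  3.53562642e-01,  1.63407450e+00,  1.20781167e-05,
        1.15520968e+00, -2.40709412e-03]), 'qvel': array([-9.75618347e-04, -2.70057107e-03,  1.02673173e-03,  2.14933484e-03,
        1.30748802e-03, -5.37439832e-05]), 'joint_efforts': array([ 1.37404320e-03, -6.06351614e+01, -3.42822039e+01,  4.55874749e-05,
        3.94728006e-03, -2.89328557e-05]), 'eef_pos': array([ 256.83660137, -569.30836085,  230.64060021]), 'tcp_rot': array([-3.14033851e+00, -1.40627689e-05,  4.23794287e-01]), 'contact_force': array([-0.78674531,  0.20586709, -0.14118579]), 'wrist_torque': array([-0.00104073,  0.03989618,  0.01903625]), 'grasp_force': 0.0, 'opening': 0.9979586668262913}
```

View pics/top0.png

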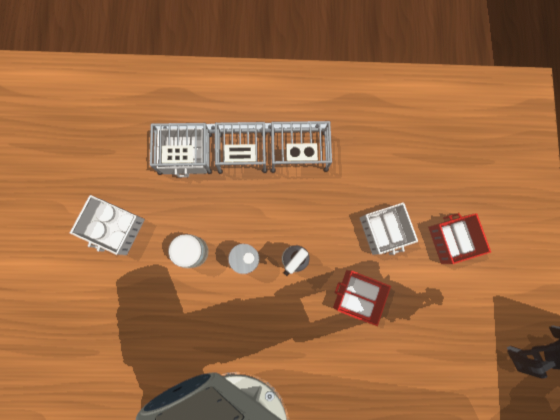

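View pics/scene0.png

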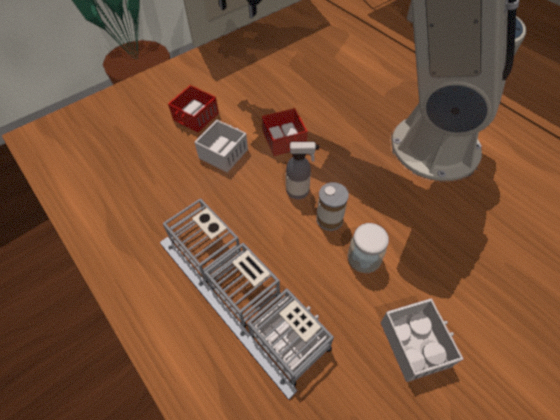

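The top view shows the bays left to right: mid (180,148, six squares, bin home), narrow (240,148, two bars) and wide (302,150, two discs). The wide bin with pucks is at (105,225). The jar, can and spray stand at (187,250), (243,258) and (295,260).

Candidates for bin_narrow are the white bin at (390,230) and the red ones at (460,238) and (362,297). The white one with two soap bars fits, because red look-alikes are to be left alone. I'll confirm in an enlarged crop.

```bash
python3 - <<'E'
from h import *
f=cv2.imread('pics/top0.png')
a=cv2.resize(f[112:187,140:340],None,fx=4,fy=4,interpolation=cv2.INTER_CUBIC)
b=cv2.resize(f[185:260,62:152],None,fx=4,fy=4,interpolation=cv2.INTER_CUBIC)
c=cv2.resize(f[192:267,350:450],None,fx=4,fy=4,interpolation=cv2.INTER_CUBIC)
o=np.zeros((600,800,3),np.uint8);o[:300]=a;o[300:,:360]=b;o[300:,400:]=c
cv2.imwrite('pics/crop.png',o)
E
```

```text
(no output)
```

View pics/crop.png

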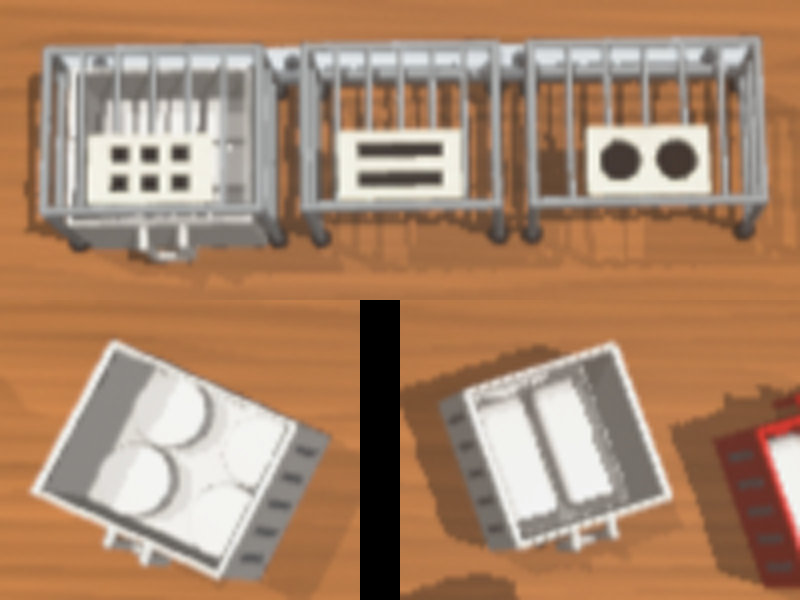

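The crop confirms it. Lower left is the white bin with four round pucks (bin_wide), and lower right is the white bin with two long bars (bin_narrow), the red one being a look-alike. Both handles point down, towards the robot. Next I turn these corners into positions.

```bash
cat >> h.py <<'E'
def ray(f,uv,z):
    uv=np.atleast_2d(np.float64(uv)); d=np.c_[(uv[:,0]-f['cx'])/f['fx'],(uv[:,1]-f['cy'])/f['fy'],np.ones(len(uv))]
    d=R.from_euler('xyz',f['attitude']).apply(d); o=np.array(f['xyz'])
    return (o+d*((z-o[2])/d[:,2])[:,None])[:,:2]
E
python3 - <<'E'
from h import *
np.set_printoptions(precision=1,suppress=True)
f=grab('top')
def px(p,o): p=np.float64(p); return np.c_[o[0]+(p[:,0]-o[2])/4+-.375, o[1]+(p[:,1]-o[3])/4-.375]
for n,p,o in (('wide',[(115,343),(297,425),(220,577),(35,490)],(62,185,0,300)),('narrow',[(463,390),(613,345),(668,497),(520,545)],(350,192,400,300))):
    q=ray(f,px(p,o),65); e=q[0]+q[1]-q[2]-q[3]; print(n,q,'c',q.mean(0),'yaw',np.arctan2(e[1],e[0]),[np.linalg.norm(q[i]-q[i-1]) for i in range(4)])
for n,t,b,rr in (('mid',[(47,213),(270,212)],[(80,242),(280,240)],[(45,48),(262,47)]),('nar',[(307,207),(497,204)],[(321,237),(499,235)],[(305,45),(497,42)]),('wid',[(533,204),(763,200)],[(533,233),(745,230)],[(530,43),(757,40)])):
    o=(140,112,0,0); print(n,'top',ray(f,px(t,o),80).ravel(),'foot',ray(f,px(b,o),3).ravel(),'rear',ray(f,px(rr,o),80).ravel())
o=(140,112,0,0)
print('cards',ray(f,px([(150,168),(401,164),(648,160)],o),84))
print('midhandle',ray(f,px([(166,250)],o),50))
g=f['color']
print('jar',ray(f,[(187,249)],107),'can',ray(f,[(244,257)],108),'spray base',ray(f,[(298,258)],88), 'head',ray(f,[(295,262)],165))
print('red',ray(f,[(335,290),(347,271),(388,285),(380,324)],65),ray(f,[(430,232),(480,213),(490,245),(441,264)],65))
E
```

```text
wide [[543.3 360.6]
 [496.3 248.9]
 [405.2 287.3]
 [454.  399.5]] c [474.7 324.1] yaw -0.4052797959688348 [np.float64(97.35940300789076), np.float64(121.17968595287468), np.float64(98.84761783801), np.float64(122.36320415353019)]
narrow [[ 513.6 -303.7]
 [ 543.5 -396.6]
 [ 451.3 -427.8]
 [ 420.5 -337.1]] c [ 482.2 -366.3] yaw 0.33506992943960784 [np.float64(98.8276053096616), np.float64(97.58150427642748), np.float64(97.41215927227864), np.float64(95.76299515665403)]
mid top [618.6 215.7 622.8  82.6] foot [619.  217.4 623.8  88.2] rear [721.5 223.7 726.2  92.3]
nar top [626.5  60.6 631.5 -53.9] foot [626.5  61.6 631.  -54.5] rear [728.3  66.1 733.8 -51.3]
wid top [ 632.1  -75.7  638.5 -215.6] foot [ 632.9  -76.7  638.7 -216.3] rear [ 733.8  -71.6  740.  -211.8]
cards [[ 647.   155. ]
 [ 653.7    4.6]
 [ 660.4 -144.8]]
midhandle [[604.5 150.6]]
jar [[418.9 114.4]] can [[403.6 -15. ]] spray base [[ 404.1 -139. ]] head [[ 394.6 -126.7]]
red [[ 331.1 -229.3]
 [ 376.  -258.1]
 [ 345.1 -355.8]
 [ 255.  -335.1]] [[ 473.5 -461.3]
 [ 523.  -587.2]
 [ 445.1 -607.5]
 [ 397.  -485.2]]
```

```bash
cat >> h.py <<'E'
def plan(*ts):
    s=r.sense(); Q=R.from_euler('xyz',s['tcp_rot']); p=s['eef_pos']
    print('tcp',np.round(p,1),'rot',np.round(s['tcp_rot'],3),'q6',round(s['qpos'][5],2))
    for x,y,z,w in ts:
        d=Q.inv().apply(np.array([x,y,z])-p)/1000
        v=(Q.inv()*R.from_euler('xyz',[np.pi,0,w])).as_rotvec()
        print((x,y,z,w),'->',np.round(d,4),np.round(v,3))
E
python3 -c "
from h import *
plan((421,-388,140,.335),(421,-388,25,.335))"
```

```text
tcp [ 256.9 -569.4  230.7] rot [-3.141 -0.     0.424] q6 -0.0
(421, -388, 140, 0.335) -> [ 0.2242 -0.0977  0.0908] [-0.001  0.     0.089]
(421, -388, 25, 0.335) -> [ 0.2242 -0.0976  0.2058] [-0.001  0.     0.089]
```

>>> send_rows:
  targets: [0.224,-0.098,0.05,0,0,0.089,0.4,0.224,-0.098,0.05,0,0,0.089,0.4,0.224,-0.098,0.05,0,0,0.089,0.4,0.224,-0.098,0.05,0,0,0.089,0.4,0.224,-0.098,0.05,0,0,0.089,0.4,0.224,-0.098,0.05,0,0,0.089,0.4,0.224,-0.098,0.09,0,0,0.089,0.4,0.224,-0.098,0.09,0,0,0.089,0.4,0.224,-0.098,0.11,0,0,0.089,0.4,0.224,-0.098,0.11,0,0,0.089,0.4]

```text
clock: 0.98
eef_pos: [419.2, -387.3, 119.2]
tcp_rot: [-3.138, 0.002, 0.335]
contact_force: [-0.2, 0.9, -0.5]
opening: 0.701
grasp_force: 0.0
```

```bash
python3 -c "
from h import *
plan((421,-388,25,.335))
f=grab('top');g=grab('scene')
a=cv2.resize(f['color'][170:300,330:460],(400,400));b=cv2.resize(g['color'][70:200,160:290],(400,400));cv2.imwrite('pics/n1.png',np.hstack([a,b]))"
```

```text
tcp [ 419.2 -387.3  119.2] rot [-3.138e+00  2.000e-03  3.350e-01] q6 0.49
(421, -388, 25, 0.335) -> [0.0017 0.0016 0.0942] [-0.004  0.002 -0.   ]
```

View pics/n1.png

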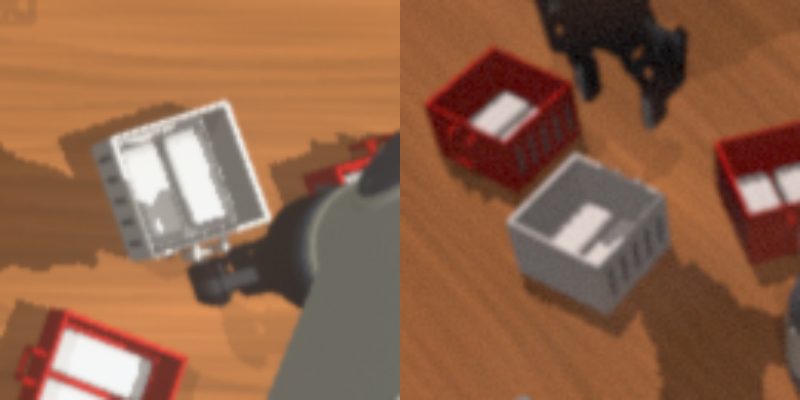

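The gripper hovers just in front of the handle (left crop, about (215,250)). I'll descend, then grip.

>>> send_rows:
  targets: [0.001,0.001,0.03,0,0,0,0.4,0.001,0.001,0.05,0,0,0,0.4,0.001,0.001,0.07,0,0,0,0.4,0.001,0.001,0.085,0,0,0,0.4,0.001,0.001,0.094,0,0,0,0.4,0.001,0.001,0.094,0,0,0,0.4]

```text
clock: 1.58
eef_pos: [421.5, -389.1, 26.8]
tcp_rot: [-3.14, 0.001, 0.334]
contact_force: [0.1, 0.0, 0.4]
opening: 0.697
grasp_force: 0.0
```

>>> send_rows:
  targets: [0,0,0,0,0,0,-0.3,0,0,0,0,0,0,-0.5,0,0,0,0,0,0,-0.7,0,0,0,0,0,0,-1,0,0,0,0,0,0,-1,0,0,0,0,0,0,-1]
  grip_force: 60

```text
clock: 2.08
eef_pos: [422.7, -389.6, 29.0]
tcp_rot: [3.14, -0.001, 0.335]
contact_force: [-2.1, -0.2, 6.4]
opening: 0.33
grasp_force: 58.6
```

```bash
python3 -c "
from h import *
plan((500,-300,25,.05),(505,4,25,.043))"
```

```text
tcp [ 422.7 -389.6   29. ] rot [ 3.14e+00 -1.00e-03  3.35e-01] q6 0.49
(500, -300, 25, 0.05) -> [ 0.1024 -0.0593  0.0039] [ 0.002 -0.001  0.285]
(505, 4, 25, 0.043) -> [ 0.2071 -0.3447  0.0035] [ 0.002 -0.001  0.292]
```

Gripped (28 mm opening). The tool presses down slightly, so I'll relax by 2 mm while dragging out to the lane and turning straight.

>>> send_rows:
  targets: [0.008,-0.004,-0.002,0,0,0.02,-1,0.018,-0.01,-0.002,0,0,0.05,-1,0.03,-0.017,-0.002,0,0,0.08,-1,0.042,-0.024,-0.002,0,0,0.115,-1,0.054,-0.031,-0.002,0,0,0.15,-1,0.066,-0.038,-0.002,0,0,0.185,-1,0.078,-0.045,-0.002,0,0,0.22,-1,0.088,-0.051,-0.002,0,0,0.25,-1,0.098,-0.057,-0.002,0,0,0.275,-1,0.104,-0.06,-0.002,0,0,0.292,-1,0.104,-0.06,-0.002,0,0,0.292,-1,0.104,-0.06,-0.002,0,0,0.292,-1]

```text
clock: 3.08
eef_pos: [501.0, -298.0, 29.9]
tcp_rot: [3.141, -0.001, 0.044]
contact_force: [-0.4, -0.2, -2.0]
opening: 0.328
grasp_force: 59.4
```

```bash
python3 -c "
from h import *
plan((503,4,28,.043))
f=grab('top');g=grab('scene')
a=cv2.resize(f['color'][130:290,280:440],(400,400));b=cv2.resize(g['color'][80:240,140:300],(400,400));cv2.imwrite('pics/n2.png',np.hstack([a,b]))"
```

```text
tcp [ 501.  -298.    29.9] rot [ 3.141e+00 -1.000e-03  4.400e-02] q6 0.99
(503, 4, 28, 0.043) -> [ 0.0154 -0.3016  0.0017] [ 0.    -0.001  0.001]
```

View pics/n2.png

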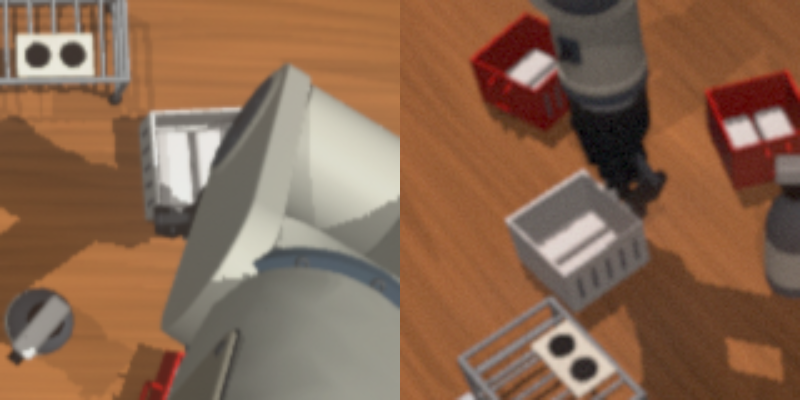

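Upright and square, rear edge clear of the bays. I'll slide it along the lane.

>>> send_rows:
  targets: [0.0,-0.01,0,0,0,0,-1,0.001,-0.03,0,0,0,0,-1,0.002,-0.055,0,0,0,0,-1,0.003,-0.085,0,0,0,0,-1,0.005,-0.115,0,0,0,0,-1,0.006,-0.145,0,0,0,0,-1,0.007,-0.175,0,0,0,0,-1,0.008,-0.205,0,0,0,0,-1,0.01,-0.235,0,0,0,0,-1,0.011,-0.265,0,0,0,0,-1,0.012,-0.285,0,0,0,0,-1,0.012,-0.296,0,0,0,0,-1]

```text
clock: 4.18
eef_pos: [499.5, 0.3, 29.5]
tcp_rot: [-3.141, -0.0, 0.044]
contact_force: [0.3, -0.6, -1.9]
opening: 0.324
grasp_force: 59.7
```

>>> send_rows:
  targets: [0,0,0,0,0,0,-1,0,0,0,0,0,0,-1]

```text
clock: 4.35
eef_pos: [499.8, -1.7, 29.4]
tcp_rot: [3.142, 0.0, 0.044]
contact_force: [-0.1, 0.3, -2.7]
opening: 0.324
grasp_force: 59.7
```

```bash
python3 -c "
from h import *
plan((520,-1,29,.043),(611,2.7,29,.043))
f=grab('top');g=grab('scene')
a=cv2.resize(f['color'][110:270,160:320],(400,400));b=cv2.resize(g['color'][140:300,180:340],(400,400));cv2.imwrite('pics/n3.png',np.hstack([a,b]))"
```

```text
tcp [499.8  -1.7  29.4] rot [3.142 0.    0.044] q6 1.52
(520, -1, 29, 0.043) -> [0.0202 0.0002 0.0004] [0.    0.    0.001]
(611, 2.7, 29, 0.043) -> [0.1113 0.0005 0.0004] [0.    0.    0.001]
```

View pics/n3.png

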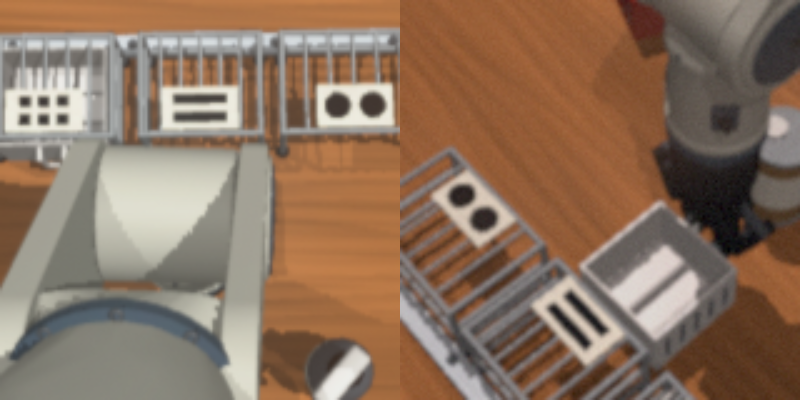

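```bash
python3 -c "
from h import *
f=grab('scene')
print(ray(f,[(252.5,246),(314,247),(284.6,221)],65))
# calib check: bay narrow label card corners and rear top
print(ray(f,[(180+.4*175,140+.4*312)],85))"
```

```text
[[616.5658888  -42.2401264 ]
 [512.50490413  46.81930398]
 [519.51425097 -47.5683    ]]
[[6.53135065e+02 1.19943947e-01]]
```

```bash
python3 -c "
from h import *
f=grab('scene')
cv2.imwrite('pics/n4.png',cv2.resize(f['color'][205:325,195:355],(800,600),interpolation=cv2.INTER_CUBIC))"
```

```text
(no output)
```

View pics/n4.png

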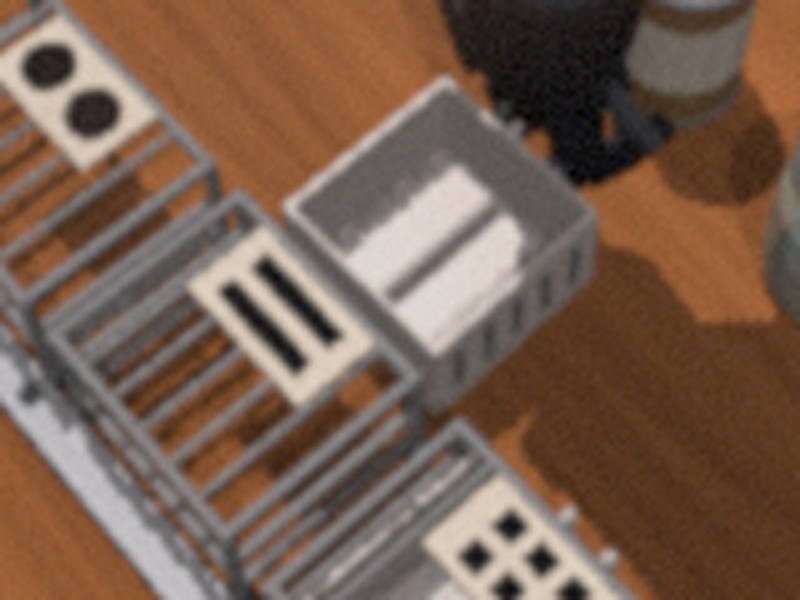

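The crop shows the bin rim corners at (447,78), (597,212), (285,205) and (435,355), and the bay's front rail ends at (240,195) and (418,378).

```bash
python3 -c "
from h import *
np.set_printoptions(precision=1,suppress=True)
f=grab('scene')
p=lambda l:np.float64(l)/5+[195,205]-.4
q=ray(f,p([(447,78),(597,212),(285,205),(435,355)]),65);print(q,q.mean(0))
e=q[2]+q[3]-q[0]-q[1];print('yaw',e[1]/e[0], 'front edge', -(q[1]-q[0])[0]/(q[1]-q[0])[1])
c=ray(f,p([(265,225),(377,348),(297,405),(190,285)]),85);print('card',c.mean(0),c)
print('rails',ray(f,p([(240,195),(418,378),(55,330),(230,535)]),81))"
```

```text
[[519.2 -50.2]
 [512.5  46.8]
 [617.5 -44.3]
 [611.6  54.4]] [565.2   1.7]
yaw 0.06781378933881704 front edge 0.06897369680512969
card [655.3   6.3] [[635.5 -32.2]
 [633.9  43.8]
 [674.8  42.9]
 [677.2 -29.4]]
rails [[634.2 -53.1]
 [628.1  63.7]
 [732.3 -50.3]
 [727.3  68.3]]
```

Bin centred within about 1 mm, with yaw about 0.02 over. I'll correct that and push in.

>>> send_rows:
  targets: [0.0,-0.001,0,0,0,0.01,-1,0.005,-0.002,0,0,0,0.02,-1,0.013,-0.002,0,0,0,0.02,-1,0.022,-0.002,0,0,0,0.02,-1,0.031,-0.002,0,0,0,0.02,-1,0.04,-0.002,0,0,0,0.02,-1,0.048,-0.002,0,0,0,0.02,-1,0.055,-0.002,0,0,0,0.02,-1,0.06,-0.002,0,0,0,0.02,-1,0.06,-0.002,0,0,0,0.02,-1]

```text
clock: 5.43
eef_pos: [561.4, 2.9, 29.3]
tcp_rot: [3.142, -0.001, 0.023]
contact_force: [1.1, -0.0, -2.0]
opening: 0.328
grasp_force: 59.7
```

>>> send_rows:
  targets: [0.007,0,0,0,0,0,-1,0.015,0,0,0,0,0,-1,0.023,0,0,0,0,0,-1,0.031,0,0,0,0,0,-1,0.038,0,0,0,0,0,-1,0.044,0,0,0,0,0,-1,0.048,0,0,0,0,0,-1,0.05,0,0,0,0,0,-1,0.05,0,0,0,0,0,-1,0.05,0,0,0,0,0,-1]

```text
clock: 6.27
eef_pos: [610.0, 3.9, 29.3]
tcp_rot: [3.142, -0.0, 0.023]
contact_force: [0.7, 1.1, -2.3]
opening: 0.323
grasp_force: 59.8
```

>>> send_rows:
  targets: [0.002,0,0,0,0,0,-1,0.003,0,0,0,0,0,-1,0.003,0,0,0,0,0,-1]

```text
clock: 6.52
eef_pos: [612.8, 4.0, 29.3]
tcp_rot: [-3.142, 0.0, 0.023]
contact_force: [-0.4, -0.3, -1.4]
opening: 0.326
grasp_force: 59.8
```

```bash
python3 -c "
from h import *
f=grab('scene')
cv2.imwrite('pics/n5.png',cv2.resize(f['color'][205:325,195:355],(800,600),interpolation=cv2.INTER_CUBIC))"
```

```text
(no output)
```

View pics/n5.png

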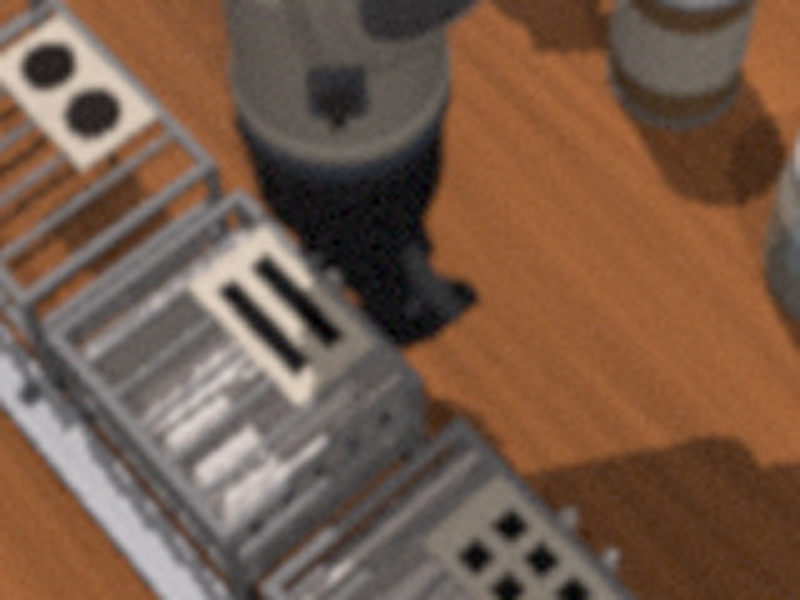

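The bin is fully under the riser. I'll creep until the back stop is felt.

>>> send_rows:
  targets: [0.001,0,0,0,0,0,-1,0.002,0,0,0,0,0,-1,0.002,0,0,0,0,0,-1]

```text
clock: 6.82
eef_pos: [613.1, 4.1, 29.1]
tcp_rot: [-3.141, 0.004, 0.023]
contact_force: [-7.8, 0.5, 3.0]
opening: 0.331
grasp_force: 60.4
```

>>> send_rows:
  targets: [0.001,0,0,0,0,0,-1,0.002,0,0,0,0,0,-1,0.002,0,0,0,0,0,-1]

```text
clock: 7.07
eef_pos: [613.1, 4.1, 29.0]
tcp_rot: [-3.141, 0.008, 0.023]
contact_force: [-14.5, -0.6, 10.4]
opening: 0.329
grasp_force: 61.1
```

Back stop found at TCP x=613. I'll back off 1.5 mm, release, retreat and lift.

>>> send_rows:
  targets: [-0.003,0,0,0,0,0,-1,-0.005,0,0,0,0,0,-1,-0.005,0,0,0,0,0,-1,-0.005,0,0,0,0,0,-0.1,-0.005,0,0,0,0,0,0.2,-0.005,0,0,0,0,0,0.2,-0.005,0,0,0,0,0,0.2,-0.02,0,0,0,0,0,0.2,-0.04,0,0,0,0,0,0.2,-0.055,0,0,0,0,0,0.2,-0.055,0,-0.03,0,0,0,0.2,-0.055,0,-0.06,0,0,0,0.2]

```text
clock: 8.07
eef_pos: [559.3, 2.8, 88.4]
tcp_rot: [-3.141, 0.005, 0.023]
contact_force: [1.4, 0.1, 0.4]
opening: 0.601
grasp_force: 0.0
```

```bash
python3 -c "
from h import *
plan((500,80,200,0),(450,267,200,-.405))"
```

```text
tcp [559.3   2.8  88.4] rot [-3.141  0.005  0.023] q6 1.55
(500, 80, 200, 0) -> [-0.0581 -0.0785 -0.1113] [-0.     0.005  0.023]
(450, 267, 200, -0.405) -> [-0.1038 -0.2666 -0.1111] [0.001 0.005 0.428]
```

>>> send_rows:
  targets: [-0.01,0,-0.04,0,0,0,0.2,-0.02,0,-0.08,0,0,0,0.2,-0.03,-0.02,-0.1,0,0,0.05,0.2,-0.103,-0.265,-0.11,0,0,0.428,0.2,-0.103,-0.265,-0.11,0,0,0.428,0.2,-0.103,-0.265,-0.11,0,0,0.428,0.2,-0.103,-0.265,-0.11,0,0,0.428,0.2,-0.103,-0.265,-0.11,0,0,0.428,0.2,-0.103,-0.265,-0.11,0,0,0.428,0.2,-0.103,-0.265,-0.11,0,0,0.428,0.2,-0.103,-0.265,-0.11,0,0,0.428,0.2,-0.103,-0.265,-0.11,0,0,0.428,0.2]

```text
clock: 9.07
eef_pos: [452.5, 266.2, 199.4]
tcp_rot: [-3.142, -0.0, -0.403]
contact_force: [-0.7, -0.6, 0.2]
opening: 0.605
grasp_force: 0.0
```

```bash
python3 -c "
from h import *
plan((451,268.5,90,-.405),(451,268.5,31,-.405))
f=grab('scene')
cv2.imwrite('pics/w1.png',cv2.resize(f['color'][205:400,230:490],(800,600),interpolation=cv2.INTER_CUBIC))"
```

```text
tcp [452.5 266.2 199.4] rot [-3.142 -0.    -0.403] q6 2.5
(451, 268.5, 90, -0.405) -> [-0.0023 -0.0015  0.1094] [-0.    -0.     0.002]
(451, 268.5, 31, -0.405) -> [-0.0024 -0.0015  0.1684] [-0.    -0.     0.002]
```

View pics/w1.png

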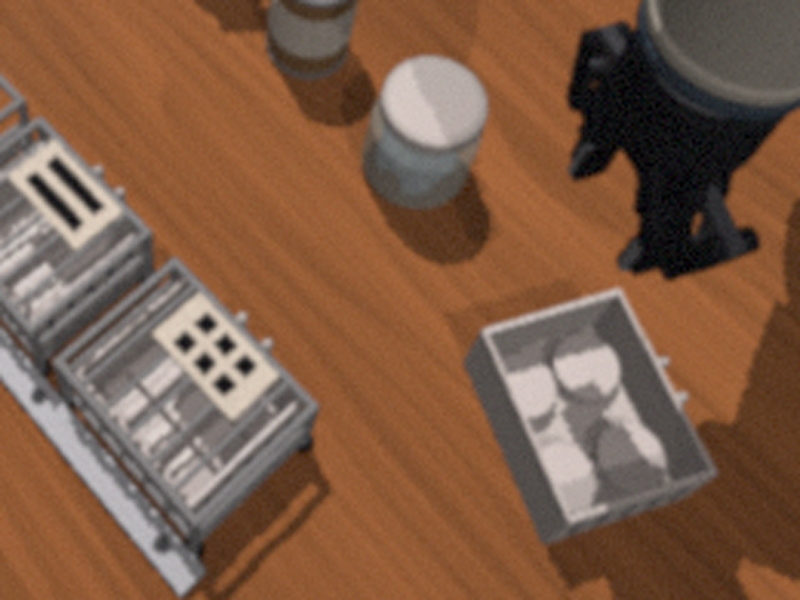

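The view shows both narrow and mid bins home and flush, and the gripper above the wide bin's near side wall (crop edge (485,330)–(620,292)). I'll descend and grip that wall, because the lane past the jar is too tight for a handle grip.

>>> send_rows:
  targets: [-0.002,-0.002,0.04,0,0,0,0.2,-0.002,-0.002,0.075,0,0,0,0.2,-0.002,-0.002,0.1,0,0,0,0.2,-0.002,-0.002,0.12,0,0,0,0.2,-0.002,-0.002,0.14,0,0,0,0.2,-0.002,-0.002,0.155,0,0,0,0.2,-0.002,-0.002,0.164,0,0,0,0.2,-0.002,-0.002,0.166,0,0,0,0.2,-0.002,-0.002,0.166,0,0,0,0.2]

```text
clock: 9.87
eef_pos: [452.0, 267.1, 33.1]
tcp_rot: [3.141, 0.0, -0.406]
contact_force: [-0.3, 0.7, -0.3]
opening: 0.602
grasp_force: 0.0
```

>>> send_rows:
  targets: [0,0,0,0,0,0,0,0,0,0,0,0,0,-0.3,0,0,0,0,0,0,-0.6,0,0,0,0,0,0,-0.8,0,0,0,0,0,0,-1,0,0,0,0,0,0,-1,0,0,0,0,0,0,-1]
  grip_force: 50

```text
clock: 10.45
eef_pos: [452.3, 268.4, 34.1]
tcp_rot: [-3.14, -0.001, -0.405]
contact_force: [-0.6, 0.1, 6.9]
opening: 0.025
grasp_force: 49.9
```

```bash
python3 -c "
from h import *
plan((534,260,33,.043),(534,190,33,.043),(534,-200,33,.043))"
```

```text
tcp [452.3 268.4  34.1] rot [-3.14e+00 -1.00e-03 -4.05e-01] q6 2.51
(534, 260, 33, 0.043) -> [ 0.0784 -0.0244  0.0011] [-0.001 -0.001 -0.448]
(534, 190, 33, 0.043) -> [0.106  0.0399 0.0011] [-0.001 -0.001 -0.448]
(534, -200, 33, 0.043) -> [0.2596 0.3984 0.0008] [-0.001 -0.001 -0.448]
```

>>> send_rows:
  targets: [0.006,-0.002,-0.001,0,0,-0.03,-1,0.014,-0.005,-0.002,0,0,-0.075,-1,0.023,-0.008,-0.002,0,0,-0.125,-1,0.032,-0.011,-0.002,0,0,-0.175,-1,0.041,-0.014,-0.002,0,0,-0.225,-1,0.05,-0.017,-0.002,0,0,-0.275,-1,0.059,-0.02,-0.002,0,0,-0.325,-1,0.067,-0.023,-0.002,0,0,-0.37,-1,0.074,-0.025,-0.002,0,0,-0.41,-1,0.079,-0.027,-0.002,0,0,-0.435,-1,0.081,-0.028,-0.002,0,0,-0.448,-1,0.081,-0.028,-0.002,0,0,-0.448,-1]

```text
clock: 11.45
eef_pos: [537.2, 261.6, 34.8]
tcp_rot: [3.141, 0.001, 0.043]
contact_force: [0.8, -0.2, -5.7]
opening: 0.027
grasp_force: 48.6
```

>>> send_rows:
  targets: [0,0,0,0,0,0,-1,0,0,0,0,0,0,-1]

```text
clock: 11.62
eef_pos: [536.6, 261.7, 35.0]
tcp_rot: [3.141, 0.001, 0.042]
contact_force: [-0.2, 0.6, -5.5]
opening: 0.025
grasp_force: 48.5
```

```bash
python3 -c "
from h import *
plan((538,30,34,.043),(538,-200,34,.043))
for n in('top','scene'):
    f=grab(n,n+'w2.png')
    hsv=cv2.cvtColor(f['color'],cv2.COLOR_BGR2HSV); m=((hsv[...,1]<45)&(hsv[...,2]>75)).astype(np.uint8)*255
    m=cv2.morphologyEx(m,cv2.MORPH_OPEN,np.ones((2,2)))
    for c in cv2.findContours(m,0,2)[0]:
        if 150<cv2.contourArea(c)<6000: q=cv2.approxPolyDP(c,3,True)[:,0]; print(n,cv2.contourArea(c),q.tolist())
"
```

```text
tcp [536.6 261.7  35. ] rot [3.141e+00 1.000e-03 4.200e-02] q6 1.98
(538, 30, 34, 0.043) -> [-0.0084  0.2315  0.0011] [ 0.     0.001 -0.001]
(538, -200, 34, 0.043) -> [-0.0181  0.4613  0.0012] [ 0.     0.001 -0.001]
top 3214.0 [[184, 419], [286, 416], [280, 400], [267, 386], [248, 377], [228, 376], [205, 387]]
top 382.5 [[346, 295], [343, 307], [371, 315], [372, 304]]
top 378.5 [[352, 278], [348, 290], [376, 299], [378, 288]]
top 491.5 [[304, 249], [293, 248], [285, 253], [289, 273], [307, 266], [309, 257]]
top 656.0 [[240, 245], [232, 251], [230, 264], [239, 273], [251, 272], [259, 263], [259, 255], [252, 247]]
top 924.5 [[173, 242], [170, 255], [179, 266], [194, 267], [204, 261], [207, 249], [201, 240], [181, 236]]
top 671.0 [[465, 223], [444, 228], [453, 257], [474, 250]]
scene 3238.5 [[410, 327], [409, 333], [417, 339], [408, 349], [385, 338], [375, 339], [374, 333], [358, 354], [403, 403], [416, 395], [444, 361]]
scene 503.0 [[322, 189], [321, 200], [326, 205], [338, 207], [346, 203], [348, 193], [342, 186], [330, 184]]
scene 235.5 [[291, 145], [297, 154], [313, 155], [315, 144]]
scene 351.0 [[417, 21], [429, 26], [439, 1], [453, 10], [460, 8], [463, 0], [435, 0], [426, 21], [421, 18], [429, 0], [424, 0]]
scene 2315.5 [[141, 0], [139, 40], [165, 45], [172, 57], [178, 50], [183, 53], [196, 47], [184, 0]]
```

Squared up in the lane entrance. I'll drag it through the lane past the jar and can.

>>> send_rows:
  targets: [0,0.008,0.001,0,0,0,-1,-0.001,0.024,0.001,0,0,0,-1,-0.002,0.045,0.001,0,0,0,-1,-0.003,0.068,0.001,0,0,0,-1,-0.003,0.091,0.001,0,0,0,-1,-0.004,0.114,0.001,0,0,0,-1,-0.005,0.137,0.001,0,0,0,-1,-0.006,0.16,0.001,0,0,0,-1,-0.007,0.183,0.001,0,0,0,-1,-0.008,0.205,0.001,0,0,0,-1,-0.008,0.222,0.001,0,0,0,-1,-0.009,0.23,0.001,0,0,0,-1]

```text
clock: 12.72
eef_pos: [537.9, 28.9, 34.5]
tcp_rot: [3.141, -0.0, 0.041]
contact_force: [-0.0, 0.5, -4.8]
opening: 0.03
grasp_force: 49.2
```

```bash
python3 -c "
from h import *
plan((538,-200,34,.043),(565,-206,34,.043))
f=grab('top','w3.png')
hsv=cv2.cvtColor(f['color'],cv2.COLOR_BGR2HSV); m=((hsv[...,1]<45)&(hsv[...,2]>75)).astype(np.uint8)*255
m=cv2.morphologyEx(m,cv2.MORPH_OPEN,np.ones((2,2)))
for c in cv2.findContours(m,0,2)[0]:
  if 450<cv2.contourArea(c)<6000: print(cv2.boundingRect(c))
"
```

```text
tcp [537.9  28.9  34.5] rot [ 3.141 -0.     0.041] q6 1.58
(538, -200, 34, 0.043) -> [-0.0093  0.2287  0.0006] [ 0.    -0.    -0.002]
(565, -206, 34, 0.043) -> [0.0175 0.2358 0.0006] [ 0.    -0.    -0.002]
(444, 223, 31, 35)
```

>>> send_rows:
  targets: [0,0.008,0.001,0,0,0,-1,-0.001,0.024,0.001,0,0,0,-1,-0.002,0.045,0.001,0,0,0,-1,-0.003,0.068,0.001,0,0,0,-1,-0.004,0.091,0.001,0,0,0,-1,-0.004,0.114,0.001,0,0,0,-1,-0.003,0.137,0.001,0,0,0,-1,0.002,0.16,0.001,0,0,0,-1,0.008,0.183,0.001,0,0,0,-1,0.014,0.208,0.001,0,0,0,-1,0.018,0.228,0.001,0,0,0,-1,0.019,0.239,0.001,0,0,0,-1]

```text
clock: 13.77
eef_pos: [568.8, -207.6, 34.0]
tcp_rot: [3.141, -0.002, 0.042]
contact_force: [-0.0, 8.0, 10.2]
opening: 0.028
grasp_force: 52.0
```

>>> send_rows:
  targets: [0,0,0,0,0,0,-1,0,0,0.001,0,0,0,-1,0,0,0.001,0,0,0,-0.6,0,0,0.001,0,0,0,-0.2,0,0,0.001,0,0,0,0.2,0,0,0.001,0,0,0,0.2,0,0,-0.02,0,0,0,0.2,0,0,-0.05,0,0,0,0.2,-0.02,0,-0.08,0,0,0,0.2,-0.04,0.02,-0.11,0,0,0,0.2,-0.06,0.04,-0.14,0,0,0,0.2,-0.08,0.06,-0.14,0,0,0,0.2]

```text
clock: 14.77
eef_pos: [492.0, -271.0, 178.8]
tcp_rot: [3.138, -0.007, 0.044]
contact_force: [1.5, -1.0, 0.4]
opening: 0.601
grasp_force: 0.0
```

```bash
python3 -c "
from h import *
f=grab('scene');g=grab('top')
a=cv2.resize(f['color'][150:250,160:260],(500,500),interpolation=cv2.INTER_CUBIC);b=cv2.resize(g['color'][125:225,260:320],(300,500),interpolation=cv2.INTER_CUBIC)
cv2.imwrite('pics/w4.png',np.hstack([a,b]))"
```

```text
(no output)
```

View pics/w4.png

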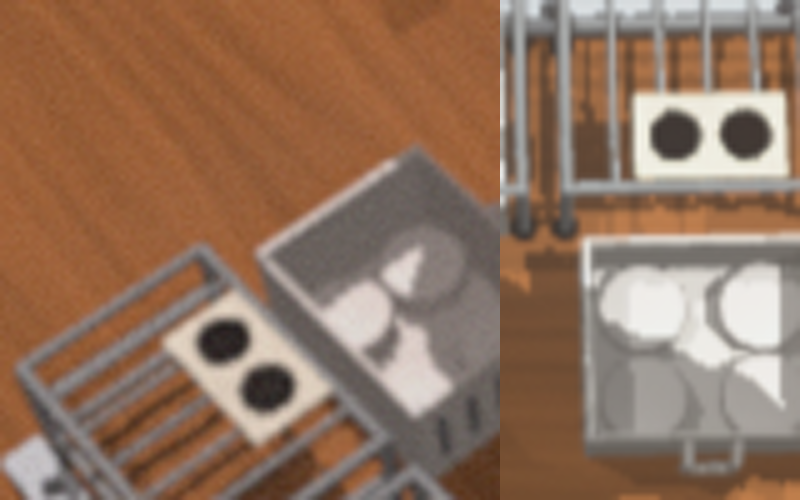

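The final view shows the wide bin at the mouth of the discs bay. In the scene crop its rim corners are (415,148), (260,252) and (415,418). In the top crop they are (585,240) and (585,440), with the handle at (714,465).

```bash
python3 -c "
from h import *
np.set_printoptions(precision=1,suppress=True)
f=grab('scene');g=grab('top')
p=lambda l:np.float64(l)/5+[160,150]-.4
q=ray(f,p([(415,148),(260,252),(415,418)]),65);print('scene rim',q.tolist(),'c',(q[0]+q[2])/2,'yaw',(q[1]-q[0])[1]/(q[1]-q[0])[0],-(q[2]-q[1])[0]/(q[2]-q[1])[1])
print('card',ray(f,p([(248,367)]),85),'rail',ray(f,p([(200,248),(385,440)]),81))
t=lambda l:(np.float64(l)-[500,0])/5+[260,125]-.4
k=ray(g,t([(585,240),(585,440)]),65);print('top rim +y',k.tolist(),'handle',ray(g,t([(714,465)]),50),'card',ray(g,t([(711,135)]),84))
plan((500,-152,178,.043))"
```

```text
scene rim [[522.0313813401285, -209.8059803519617], [617.2271558516425, -205.81353781456062], [614.1360533857844, -83.08838098971745]] c [ 568.1 -146.4] yaw 0.041939283102509856 0.02518719507745072
card [[ 662.2 -142.1]] rail [[ 642.3 -214.8]
 [ 635.5  -73.8]]
top rim +y [[611.1818529552082, -85.4900199701695], [512.1724678358503, -87.5462240157865]] handle [[ 503.2 -151.6]] card [[ 660.5 -145.2]]
tcp [ 489.6 -269.5  173.2] rot [-3.1 -0.   0. ] q6 1.02
(500, -152, 178, 0.043) -> [ 0.  -0.1 -0. ] [-0. -0. -0.]
```

```bash
python3 -c "
from h import *
plan((500,-151,120,.037),(501,-151.2,27,.037))"
```

```text
tcp [ 489.6 -269.5  173.2] rot [-3.141 -0.     0.041] q6 1.02
(500, -151, 120, 0.037) -> [ 0.0153 -0.118   0.0532] [-0.    -0.     0.004]
(501, -151.2, 27, 0.037) -> [ 0.0163 -0.1177  0.1462] [-0.    -0.     0.004]
```

>>> send_rows:
  targets: [0.004,-0.03,0,0,0,0,0.4,0.008,-0.06,0,0,0,0,0.4,0.012,-0.09,0.01,0,0,0,0.4,0.016,-0.118,0.03,0,0,0.004,0.4,0.016,-0.118,0.05,0,0,0.004,0.4,0.016,-0.118,0.07,0,0,0.004,0.4,0.016,-0.118,0.09,0,0,0.004,0.4,0.016,-0.118,0.11,0,0,0.004,0.4,0.016,-0.118,0.13,0,0,0.004,0.4,0.016,-0.118,0.144,0,0,0.004,0.4,0.016,-0.118,0.145,0,0,0.004,0.4,0.016,-0.118,0.145,0,0,0.004,0.4]

```text
clock: 15.97
eef_pos: [500.2, -149.9, 27.0]
tcp_rot: [-3.14, 0.003, 0.04]
contact_force: [0.8, 0.2, -0.1]
opening: 0.697
grasp_force: 0.0
```

>>> send_rows:
  targets: [0,0,0,0,0,0,0,0,0,0,0,0,0,-0.3,0,0,0,0,0,0,-0.6,0,0,0,0,0,0,-1,0,0,0,0,0,0,-1,0,0,0,0,0,0,-1]
  grip_force: 60

```text
clock: 16.47
eef_pos: [501.7, -151.1, 29.4]
tcp_rot: [3.141, -0.002, 0.039]
contact_force: [-0.3, 3.0, 6.4]
opening: 0.329
grasp_force: 58.9
```

>>> send_rows:
  targets: [0.004,0,-0.002,0,0,0,-1,0.012,0,-0.002,0,0,0,-1,0.021,0,-0.002,0,0,0,-1,0.03,0,-0.002,0,0,0,-1,0.039,0,-0.002,0,0,0,-1,0.048,0,-0.002,0,0,0,-1,0.055,0,-0.002,0,0,0,-1,0.06,0,-0.002,0,0,0,-1,0.06,0,-0.002,0,0,0,-1]

```text
clock: 17.22
eef_pos: [562.5, -148.8, 30.3]
tcp_rot: [3.141, -0.001, 0.039]
contact_force: [1.0, 0.7, -3.9]
opening: 0.329
grasp_force: 59.3
```

>>> send_rows:
  targets: [0.007,0,0,0,0,0,-1,0.015,0,0,0,0,0,-1,0.023,0,0,0,0,0,-1,0.031,0,0,0,0,0,-1,0.038,0,0,0,0,0,-1,0.044,0,0,0,0,0,-1,0.048,0,0,0,0,0,-1,0.051,0,0,0,0,0,-1,0.051,0,0,0,0,0,-1,0.051,0,0,0,0,0,-1]

```text
clock: 18.05
eef_pos: [612.3, -146.8, 30.3]
tcp_rot: [3.141, -0.001, 0.039]
contact_force: [1.8, 0.8, -3.9]
opening: 0.323
grasp_force: 59.3
```

>>> send_rows:
  targets: [0.001,0,0,0,0,0,-1,0.002,0,0,0,0,0,-1,0.003,0,0,0,0,0,-1,0.003,0,0,0,0,0,-1]

```text
clock: 18.38
eef_pos: [614.8, -146.7, 30.3]
tcp_rot: [-3.142, 0.0, 0.039]
contact_force: [-1.0, 0.3, -2.6]
opening: 0.326
grasp_force: 59.4
```

>>> send_rows:
  targets: [0.001,0,0,0,0,0,-1,0.002,0,0,0,0,0,-1,0.002,0,0,0,0,0,-1]

```text
clock: 18.63
eef_pos: [617.0, -146.6, 30.3]
tcp_rot: [3.142, -0.0, 0.039]
contact_force: [-0.4, -0.4, -3.3]
opening: 0.327
grasp_force: 59.4
```

>>> send_rows:
  targets: [0.001,0,0,0,0,0,-1,0.002,0,0,0,0,0,-1,0.002,0,0,0,0,0,-1]

```text
clock: 18.88
eef_pos: [619.1, -146.6, 30.3]
tcp_rot: [3.142, -0.0, 0.039]
contact_force: [-0.6, -0.3, -3.0]
opening: 0.324
grasp_force: 59.4
```

>>> send_rows:
  targets: [0.001,0,0,0,0,0,-1,0.002,0,0,0,0,0,-1,0.002,0,0,0,0,0,-1]

```text
clock: 19.13
eef_pos: [620.0, -146.2, 30.0]
tcp_rot: [-3.141, 0.002, 0.039]
contact_force: [-4.6, 0.0, -1.3]
opening: 0.329
grasp_force: 59.6
```

Stop reached at x=620, consistent with narrow's 613 plus the bay line's slope. I'll back off 1.5 mm and release.

>>> send_rows:
  targets: [-0.002,0,0,0,0,0,-1,-0.003,0,0,0,0,0,-1,-0.003,0,0,0,0,0,-1,-0.003,0,0,0,0,0,-0.1,-0.003,0,0,0,0,0,0.2,-0.003,0,0,0,0,0,0.2,-0.003,0,0,0,0,0,0.2,-0.02,0,0,0,0,0,0.2,-0.04,0,0,0,0,0,0.2,-0.055,0,0,0,0,0,0.2,-0.055,0,-0.03,0,0,0,0.2,-0.055,0,-0.06,0,0,0,0.2]

```text
clock: 20.13
eef_pos: [563.4, -148.2, 89.4]
tcp_rot: [-3.14, 0.004, 0.038]
contact_force: [1.0, -0.0, -0.1]
opening: 0.604
grasp_force: 0.0
```

>>> send_rows:
  targets: [0,0,-0.04,0,0,0,0.2,0,0,-0.08,0,0,0,0.2,0,0,-0.12,0,0,0,0.2,0,0.04,-0.12,0,0,0,0.2,0,0.08,-0.12,0,0,0,0.2,0,0.12,-0.12,0,0,0,0.2,0,0.16,-0.12,0,0,0,0.2,0,0.2,-0.12,0,0,0,0.2,0,0.24,-0.12,0,0,0,0.2,0,0.28,-0.12,0,0,0,0.2,0,0.28,-0.12,0,0,0,0.2]

```text
clock: 21.05
eef_pos: [576.1, -435.4, 210.2]
tcp_rot: [3.138, -0.001, 0.035]
contact_force: [-1.6, 1.3, 0.0]
opening: 0.598
grasp_force: 0.0
```

```bash
python3 -c "
from h import *
f=grab('top','end.png'); p=cv2.imread('pics/top0.png')
# handles: bright low-sat blobs in front of bays; floor background is saturated
hsv=cv2.cvtColor(f['color'],cv2.COLOR_BGR2HSV); m=((hsv[...,1]<80)&(hsv[...,2]>110)).astype(np.uint8)
m[:166]=0;m[182:]=0;m[:,:150]=0;m[:,335:]=0
n,l,s,c=cv2.connectedComponentsWithStats(m)
for i in range(1,n):
  if s[i,4]>4: x,y,w,h,a=s[i]; print(s[i],ray(f,[(x+w/2-.5,y+h-.5)],50))
d=cv2.absdiff(f['color'],p).max(2)
for nm,(x,y) in dict(jar=(187,250),can=(244,257),spray=(296,260),mid=(178,155)).items(): print(nm,d[y-18:y+18,x-18:x+18].mean())
print(r.sense()['eef_pos'])"
```

```text
[151 166  56  12 423] [[595.84650323 156.57815184]]
[220 166  42  10 300] [[604.95609152   3.83509903]]
[276 166  48   9 196] [[ 611.4081977  -143.08004665]]
[310 171   6   1   6] [[ 619.95567096 -175.587085  ]]
jar 27.685185185185187
can 48.75848765432099
spray 10.243827160493828
mid 6.0378086419753085
[ 576.14284889 -432.18811309  209.93736179]
```

```bash
python3 -c "
from h import *
for n,P in (('top',dict(jar=(187,250),can=(244,257),spray=(296,260),mid=(178,155))),('scene',dict(jar=(368,247),can=(332,205),spray=(300,170),mid=(290,335)))):
  a=cv2.imread('pics/'+n+'0.png');b=grab(n)['color']
  for k,(x,y) in P.items():
    R_=cv2.matchTemplate(b[y-34:y+34,x-34:x+34],a[y-24:y+24,x-24:x+24],cv2.TM_CCOEFF_NORMED); print(n,k,np.array(cv2.minMaxLoc(R_)[3])-10,round(R_.max(),2))"
```

```text
top jar [ 0 -1] 0.88
top can [0 0] 0.78
top spray [0 0] 0.91
top mid [0 0] 1.0
scene jar [-1  2] 0.89
scene can [0 0] 0.56
scene spray [ 0 -1] 0.87
scene mid [0 0] 1.0
```

The mid bin is unmoved and the bystanders match their starting places to within about 1–2 px. Handing in.

```bash
python3 -c "
from rig import r
print(r.sign_off())"
```

```text
the job is handed in; nothing more can be done
None
```

Both loose bins are pushed home in their own bays, handles out, and the job is handed in; sign-off returned no verdict. The back stop was felt for each, the home bin had not moved, and the jar, can and spray were where they started to within 1–2 pixels.

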